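Pop open the long lock box with its release pin

ROBOT

A 7-joint arm with a two-finger parallel gripper is mounted at the origin on a cart in front of the work surface, level with it; the furniture and walls round the work are solid. World frame = base frame: x ahead of the robot, y to its left, z up, the work surface at z = 0. Lengths are in m, angles in rad, forces in N, time in s.
With the tool pointing down it reaches from about 0.4 to 0.875 m from the base axis. Payload 6.5 kg.
Tool frame: the origin (TCP) lies midway between the tips of the shut fingers; the grasp point (between the pads) lies 19 mm behind it; z points along the fingers, y is the line along which they close (so a half turn about z gives the same grasp; the last joint's range is limited). The gripper opens to 88 mm and grips with 3 to 60 N. Pads are 18 mm wide; open, the fingers measure 123 mm over their backs; the gripper's body (75 mm by 187 mm) begins 45 mm behind the grasp point.
Start: joints at [1.244, 0.536, -0.004, 1.538, 0.003, 1.067, -0.071], TCP at [0.168, -0.628, 0.239] pointing down, gripper open.
Joint ranges: [-2.7, 2.7], [-0.37, 2.16], [-1.27, 1.26], [0.24, 2.4], [-1.31, 4.45], [0.19, 1.91], [-2.76, 2.76]. Speed limits (rad/s): [2.39, 2.39, 3.14, 3.14, 3.14, 3.14, 3.14].

INTERFACE

Orientations are given as [roll, pitch, yaw] about the fixed x, y, z axes, in that order (R = Rz(yaw) Ry(pitch) Rx(roll)).
In Python, from plant import observe, optics, env gives the robot as it stands. The module is installed in compiled form; this text tells all that it offers.
- The arm moves only by the tool play_rows, never from a script. Its argument "rows" is one flat list of numbers, 7 for each row, row after row: the turn, a rotation vector about the world's x, y, z in degrees, then the shift along the world's x, y, z in mm, then the finger opening in mm, from 0 to 88.1. In form: [ax, ay, az, dx, dy, dz, claw, ax, ay, az, dx, dy, dz, claw, ...]. A call has 1 to 12 rows; each row is the pose to reach, as a shift and turn from the pose commanded when the call began; what a row does not reach only later rows make up. A row lasts 1/8 s, in which the tool goes at most 62.5 mm and 10.7 degrees, less where a joint would pass 70% of its speed; a pose out of reach is approached as far as the arm can. A call with a gripper value outside its range is refused whole. The fingers move at their own pace and stop on an object; "force" is the grip in N (left out, the last holds). Time passes only in rows, so rows that repeat a pose let the fingers close. It gives the time, the measured TCP pose, the force, the opening and the grip force at its end, in the units of the state.
- observe(): the state, without advancing time (a new reading comes with each control period).
- optics.camera(name): name is "side" or "top"; returns the picture (480x640x3 uint8, red, green, blue); there is no depth.
- optics.calibration(name): a dict with "fx", "fy", "cx", "cy" (pixels), "k1" (the pictures are not rectified: a ray, as slopes to the right and down, at radius r is drawn at 1 + k1 r^2 times it, then the intrinsics apply), "world_to_cam" (4x4, takes a point from world to camera coordinates). Camera axes: x right, y down, z forward; pixel columns grow to the right and rows downward; lengths in m; the calibration is good to about 2 mm. A picture is of the moment at which its call begins. calibration takes no time and is no camera call.
- env.hand_in(): hands the job in; it is judged then, once.
The state is a dict: "clock": time; "joint_positions": joint angles; "joint_vel": joint speeds; "tau": joint torques, N m; "tcp_pos": TCP position; "orientation": TCP orientation; "contact_force": force on the tool from outside, world axes, zero at the start; "moment": the same for the moment, N m; "grip_width": finger opening in m; "gripper_force": force on a finger pad.
Only numpy, scipy, OpenCV 4.12 (cv2) and the standard library are available. Lean on these libraries where they do the work, as an engineer would, in place of code of your own. Each camera call takes 0.05 s, during which the arm holds its last target. There are 200 camera calls.

TASK

Take the release pin out of its stand, push its steel shaft down through the slot in the top of the longer of the two grey lock boxes, and press the hidden latch tab underneath all the way down, so that the box's front flap springs open. Then put the pin back in its stand, shaft down through the hole and resting on its flange, and let go. Leave the shorter lock box shut.

Things in the scene. Friction and masses are not known exactly. Their poses are not given: they have to be found in the camera images.
- release_pin: Loose upright pin, about 90 g, 130 mm long, round. Origin at the shaft's tip, z up along it. Steel shaft 8 mm in diameter from z = 0 to 75 mm, steel flange 44 mm in diameter from z = 75 to 80 mm, black round grip 20 mm in diameter from z = 80 to 130 mm. At the start it stands in its stand, hanging by the flange.
- stand_hole (a point): Centre of the 24 mm round through hole in the stand's 70 x 70 x 6 mm aluminium top plate, on its upper face, 85 mm above the table; z up. The stand is fixed: 90 mm square black base, four posts. The seated pin's flange lies on the plate, its tip 75 mm below this point and clear of the base.
- long_slot (a point): Centre of the slot in the LONGER grey box's top face, 80 mm above the table; x away from its flap, y along its length, z up. Slot 20 (x) by 44 mm (y), top 4 mm thick. Box fixed, 100 x 170 x 80 mm; slot 12 mm back and 35 mm to -y of its middle. Below lies the tab, a level 50 x 62 mm steel plate centred under the slot, 38 mm below this point at rest, 50 mm when fully pressed.
- long_tab (a joint): Latch tab of the longer box: how far it is pressed down, 0 = shut, 0.012 m = fully down against its stop. It needs about 4 to 6 N, has no return spring and stays where it is pushed. It is geared to the front flap, which swings out by 0.6 rad when the tab is fully down.
- short_slot (a point): The same kind of slot (20 x 44 mm) in the SHORTER grey box (fixed, 100 x 116 x 80 mm), centred along its length; on the top face, 80 mm above the table, axes as for the long one. Not to be used.
- short_tab (a joint): Latch tab of the shorter box, 0 = shut, to 0.012 m. Must stay shut.
Not all that is in view belongs to the job. Leave any orange or yellow look-alike of the release_pin alone.

How it is judged:
On the way:
1. the pin, through the slot, is pressing the longer box's latch tab down (more than half its travel) (value of joint long_tab above 0.006 m and contact force between release_pin and long_tab above 0.5 N), for 0.05 s.
At the end, for the whole second after the job is handed in: the longer box's tab is down by more than 9.5 of its 12 mm (flap open), the shorter box's tab is untouched (under 2 mm), and the pin stands at rest in its stand: within 12 mm of the hole's centre, its tip 68 to 82 mm below the stand's top face, within 10 degrees of upright (value of joint long_tab above 0.0095 m and value of joint short_tab below 0.002 m and horizontal distance between release_pin and stand_hole below 0.012 m and z of release_pin in the frame of stand_hole between -0.082 and -0.068 m and angle between release_pin's own z axis and vertical below 0.17 rad and linear speed of release_pin below 0.03 m/s).
It fails at once if the shorter box's latch tab is pressed (value of joint short_tab above 0.003 m).
It also fails if it takes over 51 s, if anything falls off the work surface, if the arm or the gripper's body presses on something with over 40 N, if the wrist force passes 120 N, or if a joint passes its speed limit or range.

## Working session

There is one attempt and no reset: what is moved stays moved. The work goes in short steps, Python scripts to look and compute and a tool call to move; the robot and the scene stay as the last step left them, time stands still between calls to the robot, and variables do not carry over. Pictures are saved under pics/ and viewed, at most 10 in all, crops included, and the job is handed in when it is done.

Besides the shell and the picture viewer there is one more tool, called as name(argument=value, ...) on one line, values as JSON. play_rows: Moves the arm, as the interface text tells. Its arguments: {"type":"object","properties":{"rows":{"type":"array","items":{"type":"number"}},"force":{"type":"number"}},"required":["rows"]}

```bash
mkdir -p pics
python3 - <<'E'
from plant import observe, optics
import cv2, numpy as np
s=observe(); print({k:np.round(v,3).tolist() for k,v in s.items()})
for n in("side","top"):
    im=optics.camera(n); cv2.imwrite(f"pics/{n}0.png",im[:,:,::-1])
    c=optics.calibration(n); print(n,{k:np.round(v,4).tolist() for k,v in c.items()})
E
```

```text
{'clock': 0.0, 'joint_positions': [1.244, 0.537, -0.004, 1.539, 0.003, 1.067, -0.071], 'joint_vel': [-0.001, -0.0, -0.001, 0.001, 0.001, 0.001, 0.001], 'tau': [-0.001, -57.098, 0.99, -25.16, -0.056, 0.018, 0.0], 'tcp_pos': [0.167, -0.627, 0.238], 'orientation': [-3.14, 0.0, 0.261], 'contact_force': [-0.214, 0.066, 0.46], 'moment': [0.008, -0.013, 0.028], 'gripper_force': 0.0, 'grip_width': 0.088}
side {'fx': 576.7097, 'fy': 576.7097, 'cx': 307.9537, 'cy': 243.4569, 'k1': 0.0481, 'world_to_cam': [[0.2046, -0.9788, -0.0082, -0.13], [-0.5588, -0.1099, -0.822, 0.3403], [0.8037, 0.1728, -0.5694, 1.2938], [0.0, 0.0, 0.0, 1.0]]}
top {'fx': 459.4983, 'fy': 459.4983, 'cx': 316.6813, 'cy': 234.1892, 'k1': -0.1212, 'world_to_cam': [[0.0162, -0.9999, 0.0043, -0.0209], [-0.9807, -0.0167, -0.195, 0.5117], [0.195, -0.0011, -0.9808, 1.4155], [0.0, 0.0, 0.0, 1.0]]}
```

View pics/side0.png

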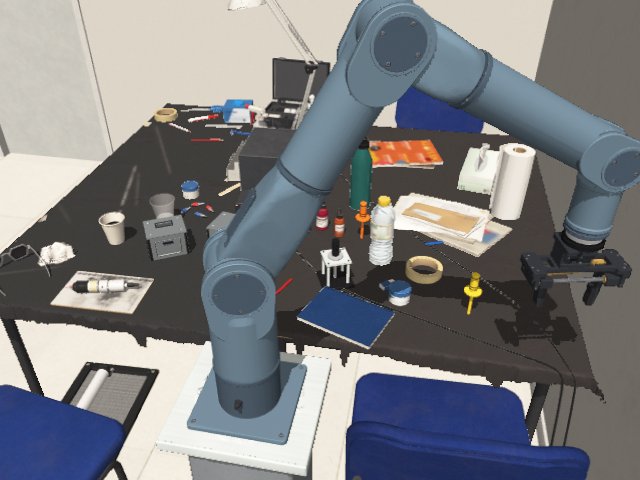

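View pics/top0.png

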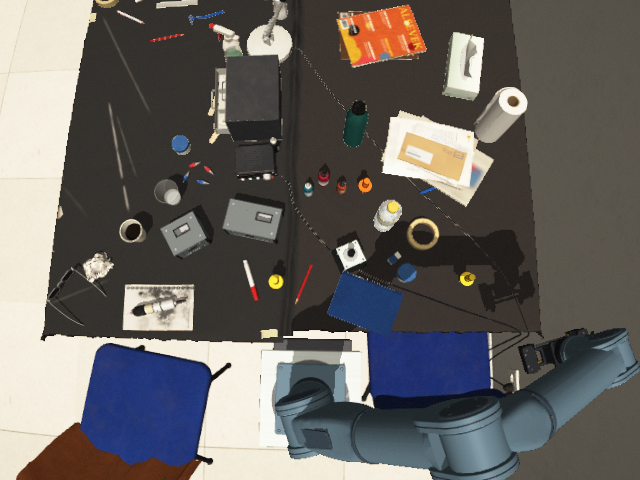

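Run:
```python
import cv2, numpy as np
t=cv2.imread("pics/top0.png"); s=cv2.imread("pics/side0.png")
a=cv2.resize(t[185:285,150:290],None,fx=4,fy=4,interpolation=cv2.INTER_CUBIC)[:, :]
b=cv2.resize(t[230:280,325:375],None,fx=4,fy=4,interpolation=cv2.INTER_CUBIC)
c=cv2.resize(s[230:290,310:360],None,fx=4,fy=4,interpolation=cv2.INTER_CUBIC)
o=np.zeros((600,800,3),np.uint8); o[:400,:560]=a; o[:200,580:780]=b; o[220:460,580:780]=c
cv2.imwrite("pics/crop.png",o)
```

```text
(no output)
```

View pics/crop.png

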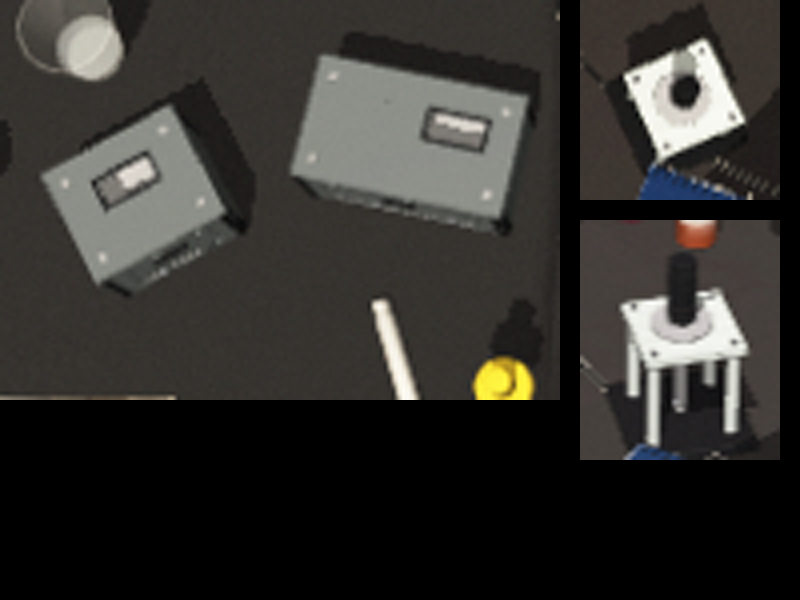

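Pin candidates in the top view: black grip in the white stand (351,253), orange pin (365,184), and yellow pins (467,279) and (276,282). The black-gripped one, hanging by its flange in the stand, fits the description, and the crop confirms it. The longer box has its slot at (264,217). The shorter one, at (185,233), is to be left alone.

```bash
cat > h.py <<'E'
import numpy as np, cv2
from plant import observe, optics
def ray(n,p):
    c=optics.calibration(n); K=np.array([[c["fx"],0,c["cx"]],[0,c["fy"],c["cy"]],[0,0,1]])
    q=cv2.undistortPoints(np.array([[p]],float),K,np.array([c["k1"],0,0,0.]))[0,0]
    M=np.array(c["world_to_cam"]);R,t=M[:3,:3],M[:3,3]
    return -R.T@t, R.T@np.r_[q,1]
def atz(n,p,z):
    o,d=ray(n,p); return o+d*(z-o[2])/d[2]
def tri(a,b):
    (o,d),(p,e)=ray("top",a),ray("side",b)
    k=np.linalg.lstsq(np.c_[d,-e],p-o,rcond=None)[0]; A,B=o+d*k[0],p+e*k[1]
    return (A+B)/2, np.linalg.norm(A-B)
def proj(n,X):
    c=optics.calibration(n); K=np.array([[c["fx"],0,c["cx"]],[0,c["fy"],c["cy"]],[0,0,1]])
    M=np.array(c["world_to_cam"]); return cv2.projectPoints(np.array([X],float),cv2.Rodrigues(M[:3,:3])[0],M[:3,3],K,np.array([c["k1"],0,0,0.]))[0].ravel()
E
python3 - <<'E'
from h import *
np.set_printoptions(precision=4,suppress=True)
f=lambda x,y,ox,oy,px,py:((x-ox+.5)/4-.5+px,(y-oy+.5)/4-.5+py)
T=lambda x,y:f(x,y,580,0,325,230); S=lambda x,y:f(x,y,580,220,310,230); L=lambda x,y:f(x,y,0,0,150,185)
print("plate",tri(T(685,99),S(685,328)), atz("top",T(685,99),.085),atz("side",S(685,328),.085))
print("griptop",tri(T(685,91),S(682,257)))
for p in [(456,130),(333,76),(507,112),(487,195),(311,157),(322,55),(530,97),(500,218),(292,174)]: print(p,atz("top",L(*p),.08))
E
```

```text
plate (array([ 0.4434, -0.1191,  0.0846]), np.float64(1.6373000177758186e-05)) [ 0.4433 -0.1191  0.085 ] [ 0.4429 -0.1192  0.085 ]
griptop (array([ 0.4403, -0.1154,  0.145 ]), np.float64(0.0019715282102082004))
(456, 130) [0.5581 0.1557 0.08  ]
(333, 76) [0.6006 0.2556 0.08  ]
(507, 112) [0.5733 0.116  0.08  ]
(487, 195) [0.5063 0.1294 0.08  ]
(311, 157) [0.5345 0.2695 0.08  ]
(322, 55) [0.6178 0.2654 0.08  ]
(530, 97) [0.5858 0.0982 0.08  ]
(500, 218) [0.4882 0.1186 0.08  ]
(292, 174) [0.5205 0.2838 0.08  ]
```

play_rows(rows=[0, 0, -3, 15, 30, 40, 88, 0, 0, -6, 45, 84, 50, 88, 0, 0, -9, 75, 140, 50, 88, 0, 0, -12, 105, 195, 50, 88, 0, 0, -15, 135, 251, 50, 88, 0, 0, -18, 165, 307, 50, 88, 0, 0, -20, 195, 363, 50, 88, 0, 0, -22, 225, 418, 50, 88, 0, 0, -24, 250, 465, 50, 88, 0, 0, -25, 265, 493, 50, 88, 0, 0, -25, 274, 510, 50, 88, 0, 0, -25, 274, 510, 50, 88], force=45)

```text
clock: 1.6
tcp_pos: [0.4418, -0.1168, 0.2885]
orientation: [-3.141, 0.0, -0.173]
contact_force: [-0.8, -0.4, 0.5]
grip_width: 0.0882
gripper_force: 0.0
```

Run:
```python
from h import *
a=optics.camera("top"); b=optics.camera("side"); cv2.imwrite("pics/t1.png",a[:,:,::-1]);cv2.imwrite("pics/s1.png",b[:,:,::-1])
o=np.zeros((600,800,3),np.uint8); o[:400,:400]=cv2.resize(a[170:370,230:430,::-1],None,fx=2,fy=2); o[:600,400:]=cv2.resize(b[100:400,200:400,::-1],None,fx=2,fy=2)
cv2.imwrite("pics/c1.png",o); s=observe(); print(s["tcp_pos"],s["orientation"],s["clock"],s["joint_positions"])
```

```text
[ 0.44103432 -0.11880517  0.28848046] [ 3.14118279e+00  7.65994293e-04 -1.76124205e-01] 1.7 [ 0.4355664   0.16203047 -0.30095906  1.95513447  0.05615177  1.033068
 -1.63742053]
```

View pics/c1.png

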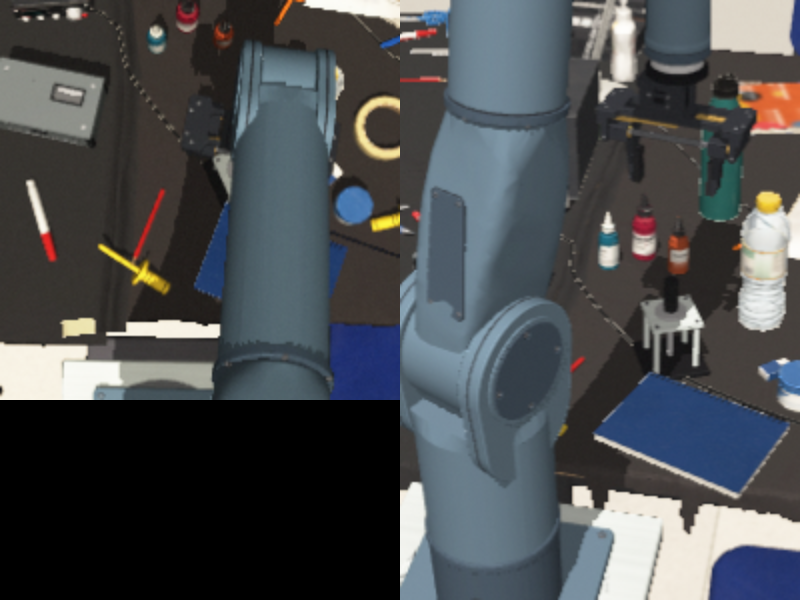

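Run:
```python
from h import *
o=np.zeros((600,800,3),np.uint8)
o[:300,:]=cv2.resize(cv2.imread("pics/t1.png")[200:350,130:530],None,fx=2,fy=2)
o[300:]=cv2.resize(cv2.imread("pics/s1.png")[180:330,130:530],None,fx=2,fy=2)
cv2.imwrite("pics/c2.png",o)
for p in [(276,282),(467,279)]: print(atz("top",p,.0), atz("top",p,.13))
```

```text
[0.36181566 0.11680134 0.        ] [0.34996005 0.10565046 0.13      ]
[ 0.38014758 -0.50951605  0.        ] [ 0.36669055 -0.46595367  0.13      ]
```

View pics/c2.png

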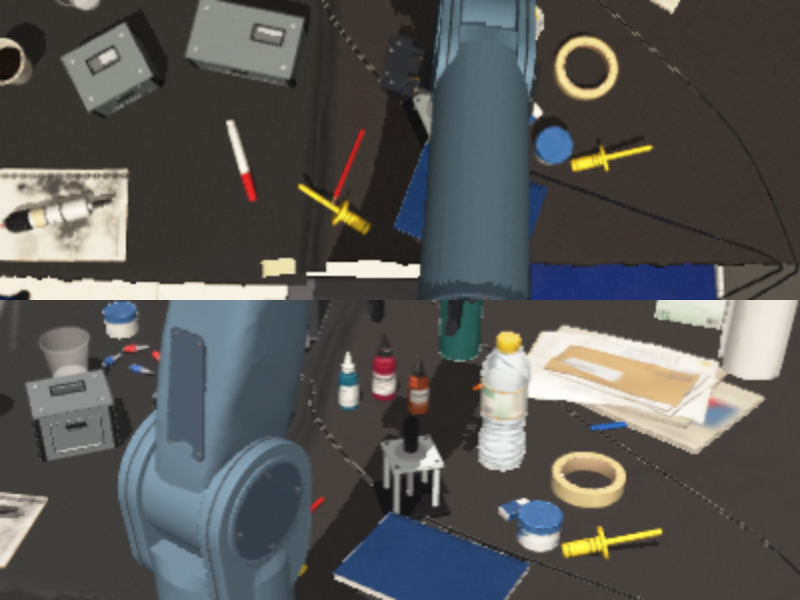

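Both yellow decoys, standing on their tips, fell over by themselves. My arm was nowhere near them, and they are still on the table, clear of the path. The pin is still in its stand, so I descend on it.

play_rows(rows=[0, 0, 0, 0, 0, -35, 88, 0, 0, 0, 0, 0, -75, 88, 0, 0, 0, 0, 0, -115, 88, 0, 0, 0, 0, 0, -150, 88, 0, 0, 0, 0, 0, -175, 88, 0, 0, 0, 0, 0, -186, 88, 0, 0, 0, 0, 0, -186, 60, 0, 0, 0, 0, 0, -186, 30, 0, 0, 0, 0, 0, -186, 10, 0, 0, 0, 0, 0, -186, 10, 0, 0, 0, 0, 0, -186, 10, 0, 0, 0, 0, 0, -186, 10], force=45)

```text
clock: 3.2
tcp_pos: [0.4416, -0.118, 0.1028]
orientation: [3.142, -0.0, -0.175]
contact_force: [0.7, 0.1, -0.1]
grip_width: 0.0301
gripper_force: 0.0
```

play_rows(rows=[0, 0, 0, 0, 0, 0, 5, 0, 0, 0, 0, 0, 0, 5, 0, 0, 0, 0, 0, 0, 5, 0, 0, 0, 0, 0, 0, 5])

```text
clock: 3.7
tcp_pos: [0.4416, -0.1179, 0.1027]
orientation: [-3.141, -0.0, -0.175]
contact_force: [0.6, 0.8, 1.0]
grip_width: 0.0186
gripper_force: 45.0
```

play_rows(rows=[0, 0, 0, 0, 0, 15, 5, 0, 0, 0, 0, 0, 45, 5, 0, 0, 0, 0, 0, 85, 5, 0, 0, 0, 0, 0, 120, 5, 0, 0, 0, 10, 24, 138, 5, 0, 0, 0, 28, 66, 140, 5, 0, 0, 0, 50, 116, 140, 5, 0, 0, 0, 72, 168, 140, 5, 0, 0, 0, 93, 216, 140, 5, 0, 0, 0, 109, 254, 140, 5, 0, 0, 0, 117, 273, 140, 5, 0, 0, 0, 117, 273, 140, 5])

```text
clock: 5.2
tcp_pos: [0.5585, 0.1554, 0.2429]
orientation: [3.142, 0.0, -0.174]
contact_force: [0.2, -0.2, -1.6]
grip_width: 0.019
gripper_force: 45.0
```

Run:
```python
from h import *
a=optics.camera("top"); b=optics.camera("side"); cv2.imwrite("pics/t2.png",a[:,:,::-1]);cv2.imwrite("pics/s2.png",b[:,:,::-1])
s=observe(); P=s["tcp_pos"]; print(P,s["orientation"],s["clock"])
for d in (.041,-.009,-.014,-.089): print(d,proj("top",P+[0,0,d]),proj("side",P+[0,0,d]))
print("slot",proj("side",[.5582,.1553,.08]))
u,v=proj("side",P).astype(int); u0=u-60;v0=v-60
o=np.zeros((600,800,3),np.uint8); o[:600,:480]=cv2.resize(b[v0:v0+150,u0:u0+120,::-1],None,fx=4,fy=4); o[:320,480:]=cv2.resize(a[170:250,220:300,::-1],None,fx=4,fy=4)
print(u0,v0)
cv2.imwrite("pics/c3.png",o)
```

```text
[0.5583099  0.15285312 0.24270298] [ 3.13994337e+00  3.58536530e-04 -1.77312960e-01] 5.3
0.041 [256.55330709 199.74333455] [247.68444609 163.81682665]
-0.009 [258.73502727 204.48808356] [248.8983899  179.73605828]
-0.014 [258.94431718 204.94308014] [249.01718702 181.29671315]
-0.089 [261.90736722 211.38173018] [250.74547227 204.0583643 ]
slot [251.55253287 225.24375049]
188 116
```

View pics/c3.png

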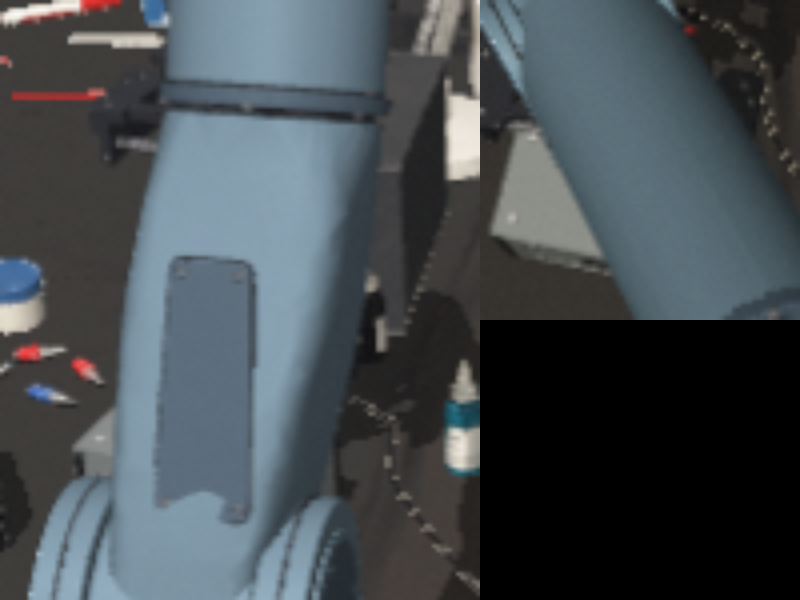

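The arm hides the hand here in both views, so I go back to where the side camera sees the pin and check how it sits in the grip.

play_rows(rows=[0, 0, 0, -8, -20, 0, 5, 0, 0, 0, -25, -62, 0, 5, 0, 0, 0, -45, -112, 0, 5, 0, 0, 0, -68, -170, 0, 5, 0, 0, 0, -88, -220, 0, 5, 0, 0, 0, -104, -260, 0, 5, 0, 0, 0, -108, -270, 0, 5, 0, 0, 0, -108, -270, 0, 5])

```text
clock: 6.3
tcp_pos: [0.4496, -0.1163, 0.2429]
orientation: [3.141, -0.0, -0.179]
contact_force: [0.6, 0.2, -0.7]
grip_width: 0.0186
gripper_force: 45.0
```

Run:
```python
from h import *
a=optics.camera("top"); b=optics.camera("side"); cv2.imwrite("pics/t3.png",a[:,:,::-1]);cv2.imwrite("pics/s3.png",b[:,:,::-1])
s=observe(); P=s["tcp_pos"]; print(P,s["orientation"],s["clock"])
for d in (.041,-.009,-.014,-.089): print(d,proj("top",P+[0,0,d]),proj("side",P+[0,0,d]))
u,v=proj("side",P).astype(int); u0=u-40;v0=v-30
o=np.zeros((600,800,3),np.uint8); o[:600,:480]=cv2.resize(b[v0:v0+100,u0:u0+80,::-1],None,fx=6,fy=6,interpolation=cv2.INTER_CUBIC)
o[:320,480:]=cv2.resize(a[210:290,305:385,::-1],None,fx=4,fy=4)
print(u0,v0)
cv2.imwrite("pics/c4.png",o)
```

```text
[ 0.45070128 -0.11421394  0.24284614] [-3.14112738e+00 -2.93585113e-04 -1.74643705e-01] 6.4
0.041 [354.82960381 240.30141943] [335.99207012 191.70283986]
-0.009 [353.28492639 243.57968959] [335.61198212 208.46778638]
-0.014 [353.13693843 243.89369547] [335.57489279 210.10888562]
-0.089 [351.04529309 248.33052893] [335.03744096 233.99428638]
295 175
```

View pics/c4.png

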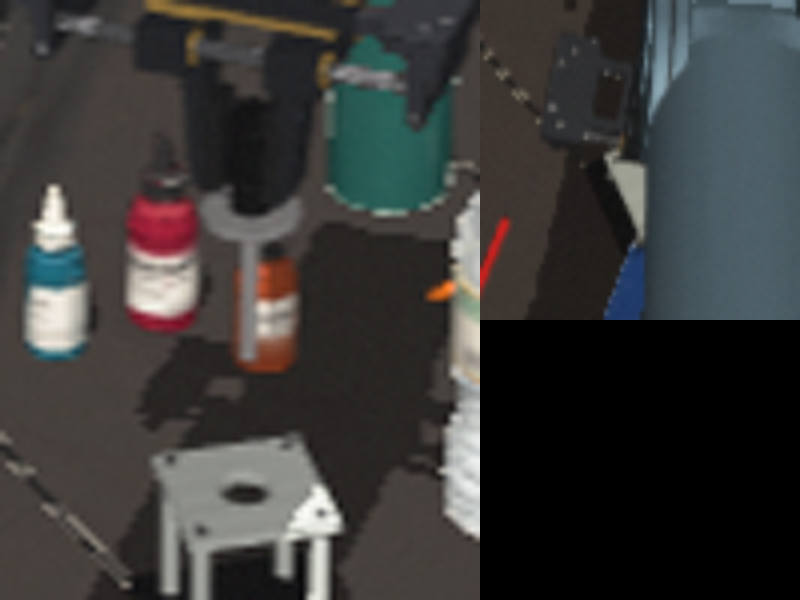

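The pin is upright in the grip. The tip is at (336.3,235.0) against a predicted (335.0,235.2), so it is about 2 mm to -y and right in x and z. The hole, at (335.8,257), matches the earlier measurement. Back to the slot.

play_rows(rows=[0, 0, 0, 8, 20, 0, 5, 0, 0, 0, 25, 62, 0, 5, 0, 0, 0, 45, 112, 0, 5, 0, 0, 0, 68, 170, 0, 5, 0, 0, 0, 88, 220, 0, 5, 0, 0, 0, 104, 262, 0, 5, 0, 0, 0, 108, 272, 0, 5, 0, 0, 0, 108, 272, -15, 5, 0, 0, 0, 108, 272, -40, 5, 0, 0, 0, 108, 272, -58, 5, 0, 0, 0, 108, 272, -62, 5, 0, 0, 0, 108, 272, -62, 5])

```text
clock: 7.9
tcp_pos: [0.5587, 0.1566, 0.1808]
orientation: [3.141, 0.0, -0.176]
contact_force: [-0.4, 0.1, -0.9]
grip_width: 0.0185
gripper_force: 45.0
```

play_rows(rows=[0, 0, 0, 0, 0, -4, 5, 0, 0, 0, 0, 0, -8, 5, 0, 0, 0, 0, 0, -12, 5, 0, 0, 0, 0, 0, -16, 5, 0, 0, 0, 0, 0, -16, 5])

```text
clock: 8.52
tcp_pos: [0.5583, 0.1569, 0.1643]
orientation: [3.141, 0.001, -0.175]
contact_force: [0.0, 0.5, -0.8]
grip_width: 0.0191
gripper_force: 45.0
```

play_rows(rows=[0, 0, 0, 0, 0, -8, 5, 0, 0, 0, 0, 0, -18, 5, 0, 0, 0, 0, 0, -26, 5, 0, 0, 0, 0, 0, -31, 5, 0, 0, 0, 0, 0, -34, 5, 0, 0, 0, 0, 0, -37, 5, 0, 0, 0, 0, 0, -38, 5, 0, 0, 0, 0, 0, -38, 5])

```text
clock: 9.52
tcp_pos: [0.5586, 0.157, 0.1268]
orientation: [-3.142, -0.0, -0.175]
contact_force: [-0.6, -1.0, 1.0]
grip_width: 0.0191
gripper_force: 45.0
```

play_rows(rows=[0, 0, 0, 0, 0, -1, 5, 0, 0, 0, 0, 0, -2, 5, 0, 0, 0, 0, 0, -3, 5, 0, 0, 0, 0, 0, -4, 5, 0, 0, 0, 0, 0, -4, 5, 0, 0, 0, 0, 0, -4, 5])

```text
clock: 10.28
tcp_pos: [0.5585, 0.157, 0.1227]
orientation: [-3.142, 0.0, -0.175]
contact_force: [0.5, -0.7, 2.0]
grip_width: 0.0193
gripper_force: 45.0
```

play_rows(rows=[0, 0, 0, 0, 0, -1, 5, 0, 0, 0, 0, 0, -2, 5, 0, 0, 0, 0, 0, -2, 5])

```text
clock: 10.65
tcp_pos: [0.5599, 0.1572, 0.1222]
orientation: [-3.141, -0.003, -0.176]
contact_force: [-1.5, -0.8, 12.8]
grip_width: 0.0187
gripper_force: 45.1
```

play_rows(rows=[0, 0, 0, 0, 0, 12, 5, 0, 0, 0, 0, 0, 45, 5, 0, 0, 0, 0, 0, 90, 5, 0, 0, 0, 0, 0, 120, 5, 0, 0, 0, -10, -24, 124, 5, 0, 0, 0, -28, -66, 124, 5, 0, 0, 0, -50, -118, 124, 5, 0, 0, 0, -72, -170, 124, 5, 0, 0, 0, -93, -220, 124, 5, 0, 0, 0, -108, -258, 124, 5, 0, 0, 0, -115, -274, 124, 5, 0, 0, 0, -115, -274, 124, 5])

```text
clock: 12.15
tcp_pos: [0.4429, -0.118, 0.2447]
orientation: [3.141, 0.0, -0.178]
contact_force: [0.9, -0.1, -0.9]
grip_width: 0.0188
gripper_force: 45.0
```

Run:
```python
from h import *
a=optics.camera("top"); b=optics.camera("side")
s=observe(); P=s["tcp_pos"]; print(P,s["orientation"],s["clock"])
for d in (-.0127,-.0927): print(d,proj("side",P+[0,0,d]))
print("hole",proj("side",[.4433,-.1191,.085]))
u0,v0=295,175
o=np.zeros((600,800,3),np.uint8); o[:600,:480]=cv2.resize(b[v0:v0+100,u0:u0+80,::-1],None,fx=6,fy=6,interpolation=cv2.INTER_CUBIC)
o[:320,480:]=cv2.resize(a[180:260,210:290,::-1],None,fx=4,fy=4,interpolation=cv2.INTER_CUBIC)
o[320:600,480:]=cv2.resize(a[190:260,145:225,::-1],None,fx=4,fy=4,interpolation=cv2.INTER_CUBIC)
cv2.imwrite("pics/c5.png",o)
```

```text
[ 0.44390836 -0.11599936  0.24481051] [-3.14098485e+00 -1.93770273e-04 -1.74514443e-01] 12.25
-0.0127 [335.84288602 210.44308911]
-0.0927 [335.26011859 235.98944701]
hole [335.88029707 256.53800183]
```

View pics/c5.png

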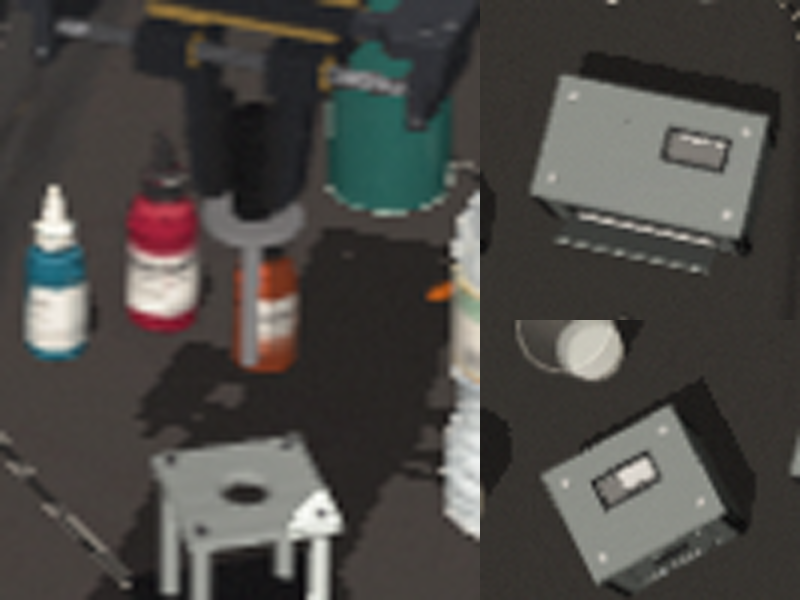

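The long box's flap is open and the short box is unchanged. The pin is upright, with its tip at (336.6,235.8) lined up over the hole at (335.8,257). I lower it in.

play_rows(rows=[0, 0, 0, 0, 0, -20, 5, 0, 0, 0, 0, 0, -50, 5, 0, 0, 0, 0, 0, -65, 5, 0, 0, 0, 0, 0, -72, 5, 0, 0, 0, 0, 0, -80, 5, 0, 0, 0, 0, 0, -86, 5, 0, 0, 0, 0, 0, -88, 5])

```text
clock: 13.12
tcp_pos: [0.4437, -0.117, 0.1566]
orientation: [-3.142, -0.0, -0.176]
contact_force: [-0.5, 0.7, -0.8]
grip_width: 0.0189
gripper_force: 45.0
```

play_rows(rows=[0, 0, 0, 0, 0, -10, 5, 0, 0, 0, 0, 0, -22, 5, 0, 0, 0, 0, 0, -34, 5, 0, 0, 0, 0, 0, -43, 5, 0, 0, 0, 0, 0, -49, 5, 0, 0, 0, 0, 0, -52, 5, 0, 0, 0, 0, 0, -53, 5, 0, 0, 0, 0, 0, -53, 5])

```text
clock: 14.12
tcp_pos: [0.4438, -0.117, 0.1039]
orientation: [3.142, -0.0, -0.175]
contact_force: [0.9, 1.5, -0.5]
grip_width: 0.0186
gripper_force: 45.0
```

Within about 1 mm of seated, with no contact force. Release and rise.

play_rows(rows=[0, 0, 0, 0, 0, -1, 20, 0, 0, 0, 0, 0, -1, 35, 0, 0, 0, 0, 0, -1, 60, 0, 0, 0, 0, 0, -1, 80, 0, 0, 0, 0, 0, -1, 80, 0, 0, 0, 0, 0, -1, 80, 0, 0, 0, 0, 0, -1, 80, 0, 0, 0, 0, 0, -1, 80])

```text
clock: 15.12
tcp_pos: [0.4436, -0.117, 0.1027]
orientation: [-3.142, 0.0, -0.176]
contact_force: [-0.2, 0.2, -1.1]
grip_width: 0.0795
gripper_force: 0.0
```

play_rows(rows=[0, 0, 0, 0, 0, 5, 80, 0, 0, 0, 0, 0, 20, 80, 0, 0, 0, 0, 0, 50, 80, 0, 0, 0, 0, 0, 90, 80, 0, 0, 0, 0, 0, 120, 80, 0, 0, 0, 0, 0, 140, 80, 0, 0, 0, 0, 0, 140, 80])

```text
clock: 16.0
tcp_pos: [0.4447, -0.1172, 0.2448]
orientation: [3.141, -0.004, -0.176]
contact_force: [-0.3, 0.1, -1.0]
grip_width: 0.0801
gripper_force: 0.0
```

Run:
```python
from h import *
b=optics.camera("side"); s=observe(); print(s["tcp_pos"],s["grip_width"],s["clock"])
cv2.imwrite("pics/c6.png",cv2.resize(b[175:315,280:400,::-1],None,fx=4,fy=4,interpolation=cv2.INTER_CUBIC))
```

```text
[ 0.44384435 -0.11710575  0.2434971 ] 0.07967769492362617 16.05
```

View pics/c6.png

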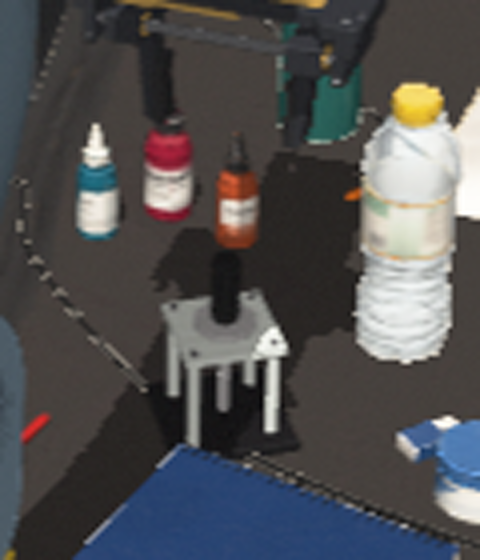

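The pin stands upright in the stand on its flange at crop position (225,320), and the gripper is clear.

```bash
python3 -c "
from plant import env
print(env.hand_in())"
```

```text
the job is handed in; nothing more can be done
None
```

The job is handed in: the longer box's flap is open, the shorter box looked untouched in the camera, and the pin is back upright in its stand and released, at about 16 s; no verdict was returned, and both yellow look-alikes fell over early on with the gripper well above them.

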